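# Plug in the lamp module and hold it pressed against the sprung stop

## Robot

A 6-joint arm with a two-finger parallel gripper is mounted at the origin on the work surface. World frame = base frame: x ahead of the robot, y to its left, z up, the work surface at z = 0. Lengths are in mm, angles in rad, forces in N, time in s.
With the tool pointing down it reaches from about 400 to 825 mm from the base axis. Payload 7 kg.
Tool frame: the origin (TCP) lies at the very end of the fingers, on their centre line; the grasp point (between the pads) lies bot.tcp_to_grasp behind it (bot.tcp_to_grasp is the distance from the TCP to the grasp point, in mm); z points along the fingers, y is the line along which they close (so a half turn about z gives the same grasp; the last joint's range is limited). The gripper opens to 85 mm and grips with 20 to 120 N. Pads are 22 mm wide; open, the fingers measure 114 mm over their backs; the gripper's body (76 mm by 85 mm) begins 54 mm behind the grasp point. The pads swing forward as they close: fully open they stand 13 mm farther back than shut.
Start: joints at [-0.911, 0.359, 0.012, 0, -1.224, -0.288], TCP at [245.195, -628.868, 231.302] pointing down, gripper open.
Joint ranges: [-3.07, 3.07], [-1.43, 2.12], [-1.02, 1.25], [-3.03, 1.67], [-3.05, -0], [-3.03, 3.03]. Speed limits (rad/s): [2.39, 2.39, 3.01, 3.14, 3.14, 3.14].

## Interface

Orientations are given as a unit quaternion [x, y, z, w].
In Python, from rig import telemetry, vision, bot gives the robot as it stands.
- The arm moves only by the tool play_rows, never from a script. Its argument "plan" is a list that holds one entry, the list of rows, each a list of 4 numbers: the shift along the tool's x, y, z scaled (see below), then the turn about the tool's z scaled (see below). In form: [[[x, y, z, yaw], ...]]. A call has 1 to 20 rows; each row is the pose to reach, as a shift and turn from the pose commanded when the call began, along the tool's axes at that moment; what a row does not reach only later rows make up. The controller multiplies each number of a shift by 600 mm and each number of a turn by 120 degrees. A row lasts 1/8 s, in which the tool goes at most 62.5 mm and 10.7 degrees, less where a joint would pass 70% of its speed; a pose out of reach is approached as far as the arm can. A call with a number of a shift or a turn outside -1 to 1 is refused whole. A call with a gripper value outside its range is refused whole. "gripper" is the opening, from 0 (shut) to 1 (fully open), set as the call begins (left out, the last holds). The fingers move at their own pace and stop on an object; the grip force is fixed at half the most. Time passes only in rows, so rows that repeat a pose let the fingers close. It gives the time, the measured TCP pose, the force, the opening and the grip force at its end, in the units of the state.
- telemetry.read_state(): the state, without advancing time (a new reading comes with each control period).
- vision.capture(name): name is "scene" or "top" or "wrist"; returns (picture, depth): 480x640x3 uint8, red, green, blue; 480x640 float32, mm along the optical axis (not along the pixel's ray), 0 where there is no reading.
- vision.calibration(name): a dict with "vertical_fov" (degrees; the focal length in pixels is half the picture's height over the tangent of half this angle, whatever the lens; pixels are square), "cx", "cy" (the principal point, pixels), "k1" (the pictures are not rectified: a ray, as slopes to the right and down, at radius r is drawn at 1 + k1 r^2 times it, then the intrinsics apply), "R" (3x3) and "t" (3): a world point X has camera coordinates R X + t; the wrist camera has in their place "T_tool_cam" (4x4, takes a point from camera to tool coordinates, whose origin is the TCP and whose axes are the flange's). Camera axes: x right, y down, z forward; pixel columns grow to the right and rows downward; lengths in mm; the calibration is good to about 2 mm. A picture is of the moment at which its call begins: read the wrist's pose just before it. calibration takes no time and is no camera call.
- bot.finish_job(): hands the job in; it is judged then, once.
The state is a dict: "time_s": time; "qpos": joint angles; "joint_vel": joint speeds; "effort": joint torques, N m; "eef_pos": TCP position; "orientation": TCP orientation; "wrist_force": force on the tool from outside, world axes, zero at the start; "ft_torque": the same for the moment, N m; "finger_gap": opening from 0.0 (shut) to 1.0 (fully open); "finger_force": force on a finger pad.
Only numpy, scipy, OpenCV 4.12 (cv2) and the standard library are available. Lean on these libraries where they do the work, as an engineer would, in place of code of your own. Each camera call takes 0.05 s, during which the arm holds its last target. There are 200 camera calls.

## Task

Take the black lamp module from the tray and plug it, foot down and brass face towards the sprung stop, fully home into the socket of the blue carriage, before anything presses on the stop. Then push the module with its carriage along the rail against the stop until the stop's pointer stands in the green zone, without ever reaching the red zone, keep it steady there for three seconds, and finish while still holding it pressed like that so that a colleague can tighten the clamp screw; leave the other things on the bench where they are.

Things in the scene. Friction and masses are not known exactly. Their poses are not given: they have to be found in the camera images.
- module: loose lamp module, about 250 g: black block 56 (x) x 42 (y) x 55 mm on a white plug foot 30 (x) x 22 (y) x 18 mm (lowest 4 mm narrowed to 25 x 17). Origin: centre of the foot's underside; block spans 18 to 73 mm above it. +x side: brass plate, and brass stripe on that edge of the top; -x side: fins. Stands upright in the tray (floor 4 mm). Grip across y, about 55 mm above the origin
- shoulder (a point): point on the module's axis at the underside of its black block, 18 mm above the foot's underside: it meets the carriage top when the foot is fully home. Axes as the module's.
- front (a point): centre of the module's brass face (28 mm ahead of the module's axis along its +x, 45.5 mm above the foot's underside)
- socket (a point): centre of the socket's mouth in the blue carriage's top face, 48 mm above the table. Hole 32 (x) x 24 (y) mm, chamfered, 24 mm deep, for the module's foot. x points along the rail to the sprung stop, z up. Carriage 80 (x) x 70 (y) x 34 mm, 14 mm above the table, brass clamp screw on its +y side (left to the colleague)
- carriage (a joint): position of the carriage along its rail (m), free travel 0 to 0.14, growing towards the stop; light friction of about 1.5 N, no spring. With the module plugged in, its brass face meets the stop at about 0.102
- stop_face (a point): centre of the sprung stop's face, a steel pad 36 wide x 34 mm high, 74 mm above the table, looking at the carriage; moves with the plunger. Its x axis is the push direction (the way the carriage slides), the same as the socket's x axis
- plunger (a joint): how far the stop is pressed in (m): 0 untouched, end 0.036; spring of 500 N/m, no preload, springs back. Its white pointer with a black cross bar moves over the grey housing: the bar is in the green zone from 0.012 to 0.024 (6 to 12 N); the red zone begins at 0.030 (15 N)
- rail: the fixed optical rail: aluminium base plate 360 (x) x 120 (y) x 12 mm; origin at the centre of its underside, on the table; x points along the rail towards the stop. Grey stop housing 72 x 60 mm, its top 100 mm above the table, from 78 to 150 mm along x
- tray: fixed black baking tray 240 x 240 mm, rim 16 mm high, floor 4 mm thick; origin at the centre of its underside
- spoon: bystander: steel spoon 150 mm long lying in the tray
- cup1: bystander: clear plastic cup, 56 mm across, 62 mm tall, origin at the centre of its underside
- cup2: bystander: a cup like cup1
- cup3: bystander: a cup like cup1
- screwdriver: bystander: the colleague's screwdriver, lying on the bench between robot and rail
- jar: bystander: amber jar with white cap, 64 mm across, 85 mm tall, origin at the centre of its underside
- mortar: bystander: white ceramic mortar bowl, 150 mm across, 90 mm tall, origin at the centre of its underside

How it is judged (in metres and radians):
On the way, in this order (a step that is already met when the one before it is completed fails the run):
1. the module is plugged fully home in the carriage's socket, brass face towards the stop, while the stop is still untouched (horizontal distance between shoulder and socket below 0.003 m and z of shoulder in the frame of socket below 0.0025 m and angle between the x axis of module and the x axis of socket, either way round below 0.08 rad and angle between the z axis of module and the z axis of socket, either way round below 0.06 rad and x of front in the frame of socket above 0 m and value of joint plunger below 0.004 m), for 0.2 s.
2. the module, still home, presses the stop with the pointer in the green zone, steadily for 2.5 s (horizontal distance between shoulder and socket below 0.003 m and z of shoulder in the frame of socket below 0.0025 m and angle between the x axis of module and the x axis of socket, either way round below 0.08 rad and angle between the z axis of module and the z axis of socket, either way round below 0.06 rad and x of front in the frame of socket above 0 m and value of joint plunger between 0.011 and 0.025 m and contact force between module and plunger above 4 N), for 2.5 s.
At the end, for the whole second after the job is handed in: Robot still pushing module or carriage (over 2 N); module at rest, home in the socket (3 mm sideways, 2.5 mm height, 0.08 rad turn, 0.06 rad tilt), brass face to the stop, pressing it with over 4 N, plunger at 11 to 25 mm (green zone plus 1 mm each side) (all of step 2 and (contact force between any of the fingers, the arm and module above 2 N or contact force between the fingers and carriage above 2 N) and linear speed of module below 0.01 m/s); the arm keeps its last pose, push and grip.
It fails at once if the pointer reaches the red zone (plunger beyond 30 mm) (value of joint plunger above 0.03 m).
It fails at once if a bystander is moved more than 30 mm (distance of any of cup1, cup2, cup3, screwdriver, jar, mortar, spoon from where it was at the start of the episode above 0.03 m).
It also fails if it takes over 61 s, if anything falls off the work surface, if the arm or the gripper's body presses on something with over 40 N, if the wrist force passes 120 N, or if a joint passes its speed limit or range.

## Working session

There is one attempt and no reset: what is moved stays moved. The work goes in short steps, Python scripts to look and compute and a tool call to move; the robot and the scene stay as the last step left them, time stands still between calls to the robot, and variables do not carry over. Pictures are saved under pics/ and viewed, at most 10 in all, crops included, and the job is handed in when it is done.

Besides the shell and the picture viewer there is one more tool, called after "Request:" by a JSON object that holds its "method" and its "body", one argument or row to a line. play_rows: Moves the arm, as the interface text tells. Its arguments: {"type":"object","properties":{"plan":{"type":"array","items":{"type":"array","items":{"type":"array","items":{"type":"number","minimum":-1,"maximum":1}}}},"gripper":{"type":"number"}},"required":["plan"]}

```bash
mkdir -p pics; ls
cat > h.py <<'E'
import numpy as np, cv2
from scipy.spatial.transform import Rotation as R
from rig import telemetry, vision, bot
def cam(name, st=None):
    c=vision.calibration(name); f=240/np.tan(np.radians(c["vertical_fov"])/2)
    if name=="wrist":
        T=np.array(c["T_tool_cam"]); Rt=R.from_quat(st["orientation"]).as_matrix()
        Rc=Rt@T[:3,:3]; o=Rt@T[:3,3]+np.array(st["eef_pos"])
    else:
        Rw=np.array(c["R"]); Rc=Rw.T; o=-Rw.T@np.array(c["t"])
    return f,c["cx"],c["cy"],c["k1"],Rc,o
def rays(C,uv):
    f,cx,cy,k1,Rc,o=C
    K=np.array([[f,0,cx],[0,f,cy],[0,0,1.]])
    p=cv2.undistortPoints(np.array(uv,float).reshape(-1,1,2),K,np.array([k1,0,0,0,0.])).reshape(-1,2)
    return np.c_[p,np.ones(len(p))]@Rc.T
def onplane(C,uv,z):
    d=rays(C,uv); return C[5]+d*((z-C[5][2])/d[:,2])[:,None]
def cloud(C,depth):
    v,u=np.mgrid[:480,:640]; d=rays(C,np.c_[u.ravel(),v.ravel()])
    return (C[5]+d*depth.ravel()[:,None]).reshape(480,640,3)
def grab(name,tag):
    st=telemetry.read_state(); im,de=vision.capture(name)
    cv2.imwrite(f"pics/{tag}.png",im[:,:,::-1]); np.save(f"{tag}_d.npy",de)
    C=cam(name,st); return im,de,C
def proj(C,X):
    f,cx,cy,k1,Rc,o=C; p=(np.atleast_2d(X)-o)@Rc; q=p[:,:2]/p[:,2:]; q=q*(1+k1*(q**2).sum(1))[:,None]
    return q*f+[cx,cy]
E
python3 - <<'E'
from h import *
print(telemetry.read_state()); print(bot.tcp_to_grasp)
for n in ["scene","top","wrist"]:
    im,de,C=grab(n,n+"0"); print(n,C, (de>0).mean())
    import pickle; pickle.dump(C,open(n+"0.pkl","wb"))
E
```

```text
pics
{'time_s': 0.0, 'qpos': array([-9.10908006e-01,  3.59387375e-01,  1.10383365e-02, -3.66763130e-04,
       -1.22411776e+00, -2.88105980e-01]), 'joint_vel': array([-0.00019811,  0.00052489,  0.00033109,  0.00147245, -0.00046581,
       -0.00096337]), 'effort': array([-7.52107353e-04, -5.83322918e+01,  2.93405807e+01,  6.93660289e+00,
       -6.12565025e-03, -7.37418276e-06]), 'eef_pos': array([ 245.00798938, -628.42482278,  230.35145438]), 'orientation': array([-1.84760979e-01,  9.82783116e-01,  8.21850254e-04, -2.27829091e-04]), 'wrist_force': array([-0.41554393, -0.14033609,  0.16974248]), 'ft_torque': array([ 0.06704154, -0.03877502, -0.01212122]), 'finger_force': 0.0, 'finger_gap': 1.000655277612401}
18.700000000000003
scene (np.float64(580.4529363918753), 319.8405750379831, 245.7758604655022, -0.10198291169307562, array([[-0.70061197,  0.47575562, -0.53178892],
       [ 0.71350242,  0.45921031, -0.52918824],
       [-0.00756132, -0.75018829, -0.66118103]]), array([1240.45458655,  705.70907681,  914.32767625])) 0.9855013020833333
top (np.float64(509.3884158685571), 323.7021492223776, 244.85816988215186, -0.034325141521901345, array([[ 1.78551344e-03, -9.86718855e-01,  1.62427565e-01],
       [-9.99896487e-01,  5.57335369e-04,  1.43772514e-02],
       [-1.42768317e-02, -1.62436422e-01, -9.86615721e-01]]), array([ 405.63579748,    9.70995536, 1131.19206278])) 0.9960677083333334
wrist (np.float64(356.8252886968873), 319.61961728131877, 245.91780237959875, -0.04472887144923924, array([[-0.36249038,  0.89924645,  0.24486026],
       [ 0.93198634,  0.34933893,  0.0967666 ],
       [ 0.0014778 ,  0.26328338, -0.96471741]]), array([ 184.87305158, -653.03881249,  373.39041005])) 0.99607421875
```

View pics/top0.png

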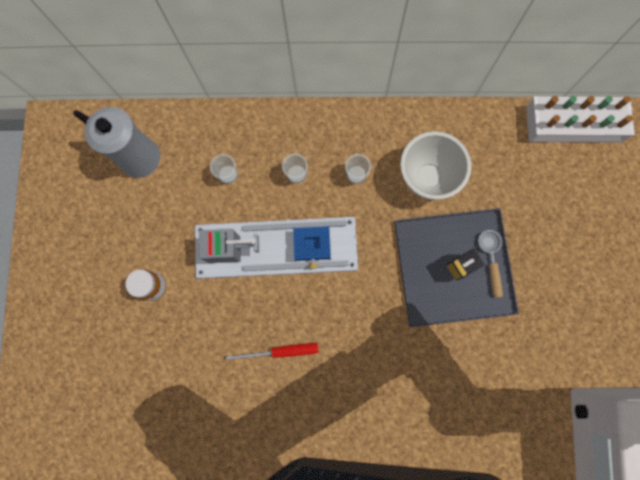

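View pics/scene0.png

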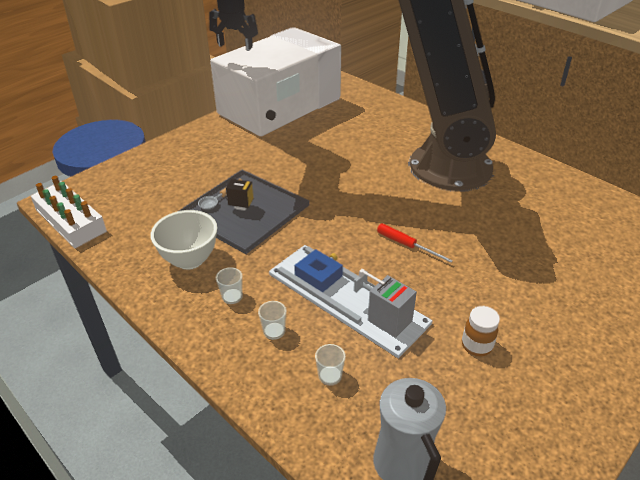

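The top view shows the module at about (463,267) in the tray with the spoon at (492,265). The blue carriage is at (312,243) and the grey stop at (218,245), so the push direction is image left (+y). The scene view shows the same layout, with the module at (240,193) and the carriage at (318,268).

Run:
```python
from h import *
import pickle
for n in ["top","scene"]:
    C=pickle.load(open(n+"0.pkl","rb")); im=cv2.imread(f"pics/{n}0.png"); de=np.load(n+"0_d.npy")
    P=cloud(C,de); hsv=cv2.cvtColor(im,cv2.COLOR_BGR2HSV)
    x,y,z=P[...,0],P[...,1],P[...,2]
    if n=="top":
        u0,v0,u1,v1=435,235,510,300
    else: u0,v0,u1,v1=215,165,265,215
    m=np.zeros(z.shape,bool); m[v0:v1,u0:u1]=1
    mt=m&(z>60)&(z<95); q=P[mt]; print(n,"module top",mt.sum(),np.median(q,0),cv2.minAreaRect(q[:,:2].astype(np.float32)))
    br=m&(hsv[...,0]>15)&(hsv[...,0]<32)&(hsv[...,1]>130)&(hsv[...,2]>90)&(z>30); q=P[br]; print("brass",br.sum(), q.mean(0) if len(q) else 0)
    bl=(hsv[...,0]>100)&(hsv[...,0]<125)&(hsv[...,1]>150)&(hsv[...,2]>50)
    bl[:, :150]=0
    q=P[bl&(z>40)&(z<56)]; print("blue",len(q),np.median(q,0),cv2.minAreaRect(q[:,:2].astype(np.float32)))
    if n=="top": sl=(slice(210,285),slice(185,365))
    else: sl=(slice(235,360),slice(260,440))
    q=P[sl].reshape(-1,3); w=q[(q[:,2]>90)&(q[:,2]<108)]; print("housing",len(w),np.median(w,0),cv2.minAreaRect(w[:,:2].astype(np.float32)))
    w=q[(q[:,2]>7)&(q[:,2]<25)]; print("plate",len(w),cv2.minAreaRect(w[:,:2].astype(np.float32)))
    w=P[m]; print("tray z",np.percentile(w[:,2],[5,20,50]))
```

```text
top module top 586 [ 540.6671015  -272.96901951   77.16430459] ((541.770751953125, -275.0102233886719), (42.18120193481445, 57.77927780151367), 30.560428619384766)
brass 111 [ 529.06754092 -253.27325246   79.94408355]
blue 867 [586.15484491  52.99308598  47.89235489] ((588.3104858398438, 52.37834167480469), (66.81501770019531, 73.15969848632812), 3.3047540187835693)
housing 1127 [580.76902889 244.76301248  99.90185975] ((581.8782348632812, 225.2675323486328), (60.85173797607422, 121.38563537597656), 3.1263763904571533)
plate 5428 ((582.1263427734375, 134.63912963867188), (364.7650451660156, 144.61392211914062), 89.8475570678711)
tray z [1.11864572 3.03708584 5.42670188]
scene module top 348 [ 546.53934465 -265.40073563   75.56399191] ((540.532470703125, -273.0479431152344), (49.63349151611328, 58.738250732421875), 31.687376022338867)
brass 107 [ 531.30037732 -250.54608103   60.30234952]
blue 22 [565.72215706  20.18597315  48.34892696] ((573.0986328125, 37.038230895996094), (48.9315071105957, 96.04668426513672), 41.70598602294922)
housing 1041 [585.33216993 248.35161107  99.4107017 ] ((583.7017822265625, 226.07177734375), (63.80659866333008, 119.9263687133789), 3.9290010929107666)
plate 4757 ((577.78466796875, 133.3192138671875), (383.5911865234375, 420.2921142578125), 43.192745208740234)
tray z [-3.17201102  0.42576646  4.94275891]
```

Request:
{"method": "play_rows", "body": {
  "plan": [
    [[-0.03, 0.015, 0, -0.04], [-0.09, 0.05, 0, -0.11], [-0.16, 0.09, 0, -0.19], [-0.23, 0.125, 0, -0.27], [-0.3, 0.165, 0, -0.35], [-0.37, 0.2, 0, -0.43], [-0.44, 0.24, 0, -0.51], [-0.51, 0.28, 0, -0.59], [-0.57, 0.31, 0, -0.67], [-0.63, 0.345, 0, -0.75], [-0.665, 0.365, 0, -0.81], [-0.675, 0.37, 0, -0.827], [-0.675, 0.37, 0, -0.827], [-0.675, 0.37, 0, -0.827]]
  ],
  "gripper": 0.85
}}

```text
time_s: 1.9
eef_pos: [541.3, -275.5, 231.3]
orientation: [0.868, -0.497, -0.0, 0.0]
wrist_force: [1.0, -0.2, -0.1]
finger_gap: 0.849
finger_force: 0.0
```

Run:
```python
from h import *
import pickle
st=telemetry.read_state(); print(st["qpos"],st["eef_pos"],R.from_quat(st["orientation"]).as_matrix().round(3))
im,de,C=grab("wrist","w1"); pickle.dump(C,open("w1.pkl","wb"))
P=cloud(C,de); z=P[...,2]; m=(z>68)&(z<86)&(np.hypot(P[...,0]-542,P[...,1]+275)<60)
q=P[m]; print(np.median(q,0),cv2.minAreaRect(q[:,:2].astype(np.float32)),proj(C,[542,-275,77]))
```

```text
[-1.49533346e-01  2.48677662e-01 -1.43844252e-01 -7.11614304e-06
 -1.17854536e+00  6.80428853e-01] [ 541.30306113 -275.51362804  231.2566163 ] [[ 0.506 -0.862 -0.   ]
 [-0.862 -0.506  0.   ]
 [-0.     0.    -1.   ]]
[ 544.12752631 -276.34104565   77.29519936] ((543.6531982421875, -274.7926330566406), (42.192543029785156, 56.690975189208984), 31.63797950744629) [[320.33354964 230.6732946 ]]
```

View pics/w1.png

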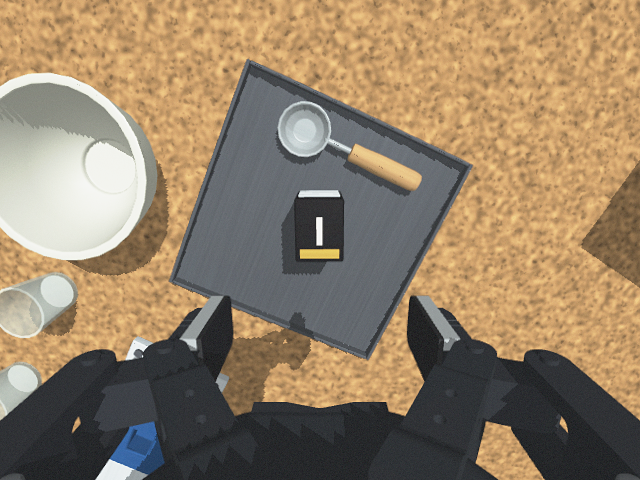

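The wrist view shows the module top centred near (320,228), brass stripe at the bottom (320,254), lined up between the pads. The spoon at (350,155) is clear of the finger paths.

Request:
{"method": "play_rows", "body": {
  "plan": [
    [[0.001, -0.003, 0.04, -0.008], [0.001, -0.003, 0.11, -0.008], [0.001, -0.003, 0.19, -0.008], [0.001, -0.003, 0.26, -0.008], [0.001, -0.003, 0.3, -0.008], [0.001, -0.003, 0.315, -0.008], [0.001, -0.003, 0.318, -0.008], [0.001, -0.003, 0.318, -0.008]]
  ]
}}

```text
time_s: 2.95
eef_pos: [544.4, -274.8, 41.6]
orientation: [0.872, -0.489, 0.001, -0.0]
wrist_force: [1.1, 0.9, 0.7]
finger_gap: 0.848
finger_force: 0.0
```

Request:
{"method": "play_rows", "body": {
  "plan": [
    [[0, 0, 0, 0], [0, 0, 0, 0], [0, 0, 0, 0], [0, 0, 0, 0], [0, 0, 0, 0], [0, 0, 0, 0], [0, 0, 0, 0], [0, 0, 0, 0]]
  ],
  "gripper": 0
}}

```text
time_s: 3.95
eef_pos: [544.0, -274.7, 41.5]
orientation: [0.873, -0.488, 0.001, 0.0]
wrist_force: [-2.7, -1.4, 6.4]
finger_gap: 0.487
finger_force: 59.7
```

Request:
{"method": "play_rows", "body": {
  "plan": [
    [[0, 0, -0.02, 0], [0, 0, -0.07, 0], [0, 0, -0.14, 0], [0, 0, -0.21, 0], [-0.02, -0.015, -0.27, 0.01], [-0.06, -0.045, -0.295, 0.025], [-0.12, -0.09, -0.3, 0.05], [-0.18, -0.135, -0.3, 0.075], [-0.24, -0.18, -0.3, 0.1], [-0.3, -0.225, -0.3, 0.125], [-0.36, -0.27, -0.3, 0.15], [-0.42, -0.315, -0.3, 0.18], [-0.48, -0.36, -0.3, 0.205], [-0.53, -0.398, -0.3, 0.225], [-0.555, -0.417, -0.3, 0.235], [-0.562, -0.422, -0.3, 0.238], [-0.562, -0.422, -0.3, 0.238], [-0.562, -0.422, -0.3, 0.238]]
  ]
}}

```text
time_s: 6.2
eef_pos: [583.2, 144.5, 220.6]
orientation: [0.725, -0.689, -0.0, 0.0]
wrist_force: [0.7, -0.3, -3.9]
finger_gap: 0.487
finger_force: 61.3
```

Run:
```python
from h import *
import pickle
st=telemetry.read_state(); print(st["qpos"],st["eef_pos"],R.from_quat(st["orientation"]).as_matrix().round(3))
im,de,C=grab("wrist","w2"); pickle.dump(C,open("w2.pkl","wb"))
P=cloud(C,de); z=P[...,2]; hsv=cv2.cvtColor(im,cv2.COLOR_RGB2HSV)
bl=(hsv[...,0]>100)&(hsv[...,0]<125)&(hsv[...,1]>150)&(hsv[...,2]>50)&(abs(z-48)<6)
q=P[bl]; print(len(q),np.median(q,0),cv2.minAreaRect(q[:,:2].astype(np.float32)))
```

```text
[ 5.67753955e-01  2.45099025e-01 -1.73708983e-01 -8.17121533e-05
 -1.15218671e+00 -5.16819562e-01] [583.21807438 144.52121136 220.57281995] [[ 0.051 -0.999 -0.   ]
 [-0.999 -0.051 -0.   ]
 [ 0.     0.    -1.   ]]
6932 [591.50396661  50.40129041  48.26009601] ((591.2782592773438, 52.501426696777344), (69.63218688964844, 78.30638122558594), 2.959245443344116)
```

View pics/w2.png

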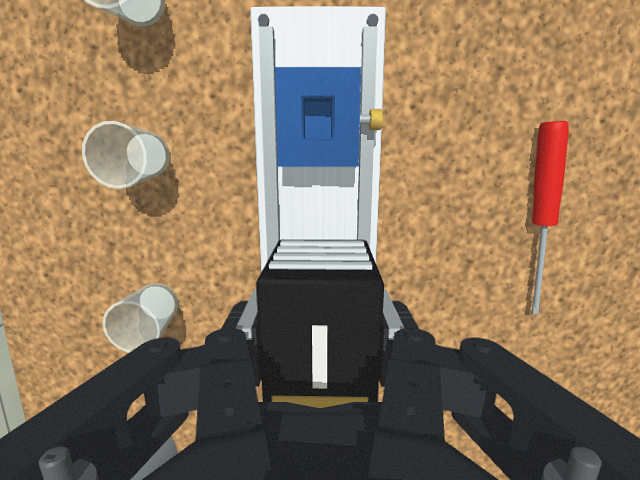

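The wrist view shows the carriage's blue top at (318,116), with the socket hole at (318,118). The held module is level with its fins towards the carriage and brass face to the stop. The screwdriver is at the right at (550,215), well clear.

```bash
cat > meas.py <<'E'
from h import *
def meas(im,de,C,st,module=True):
    P=cloud(C,de); z=P[...,2]; hsv=cv2.cvtColor(im,cv2.COLOR_RGB2HSV)
    blue=(hsv[...,0]>100)&(hsv[...,0]<125)&(hsv[...,1]>130)&(hsv[...,2]>20)
    V=hsv[...,2]; top=blue&(abs(z-48)<4); vt=np.median(V[top])
    topc=(blue&(abs(V.astype(int)-vt)<0.13*vt)).astype(np.uint8)
    cs,h=cv2.findContours(topc,cv2.RETR_CCOMP,cv2.CHAIN_APPROX_NONE)
    out=max(range(len(cs)),key=lambda i:cv2.contourArea(cs[i]))
    hole=max([i for i in range(len(cs)) if h[0][i][3]==out],key=lambda i:cv2.contourArea(cs[i]))
    for n,i in(("carriage",out),("hole",hole)):
        w=onplane(C,cs[i][:,0,:],48); print(n,[np.round(a,2) for a in cv2.minAreaRect(w[:,:2].astype(np.float32))])
    print("top z",np.median(z[top]))
    Rt=R.from_quat(st["orientation"]).as_matrix()
    if module:
        T=(P-np.array(st["eef_pos"]))@Rt   # tool coords
        m=(abs(T[...,0])<40)&(abs(T[...,1])<26)&(T[...,2]<-25)&(T[...,2]>-45)
        q=T[m]; zz=np.median(q[:,2]); q=q[abs(q[:,2]-zz)<2.5]; print("module in tool",np.median(q,0),q.min(0),q.max(0),[np.round(a,2) for a in cv2.minAreaRect(q[:,:2].astype(np.float32))])
        return q
E
python3 - <<'E'
from meas import *
import pickle
im=cv2.imread("pics/w2.png")[:,:,::-1]; C=pickle.load(open("w2.pkl","rb")); st=telemetry.read_state(); print(st["eef_pos"])
q=meas(im,np.load("w2_d.npy"),C,st)
for y in range(-20,21,5):
    s=q[abs(q[:,1]-y)<2]; print(y,s[:,0].min().round(1),s[:,0].max().round(1),np.median(s[:,2]).round(1))
A=np.c_[q[:,:2],np.ones(len(q))]; print("plane",np.linalg.lstsq(A,q[:,2],rcond=None)[0])
E
```

```text
[583.28903938 144.46009438 220.62610073]
carriage [array([591.33,  52.3 ]), array([70.01, 78.57]), np.float64(2.86)]
hole [array([591.33,  51.99]), array([29.2 , 36.01]), np.float64(3.44)]
top z 48.2590833905914
module in tool [  5.63498547  -1.76755611 -35.75630729] [-22.58092292 -25.94242574 -38.22966722] [ 27.18358674  25.54297389 -33.24173616] [array([ 2.27, -0.31]), array([49.76, 51.48]), np.float64(0.77)]
-20 -21.3 27.0 -35.2
-15 -19.9 26.9 -35.4
-10 -21.6 26.9 -35.5
-5 -22.2 27.0 -35.8
0 -22.1 27.0 -36.0
5 -20.8 27.1 -35.9
10 -20.1 26.8 -36.0
15 -19.7 26.9 -36.1
20 -20.7 26.5 -35.6
plane [ 1.13496620e-02 -2.16452009e-02 -3.58358399e+01]
```

Request:
{"method": "play_rows", "body": {
  "plan": [
    [[0.03, -0.001, 0, 0], [0.08, -0.003, 0, 0], [0.125, -0.0045, 0.01, 0], [0.15, -0.0055, 0.05, 0], [0.1557, -0.0056, 0.1, 0], [0.1557, -0.0056, 0.15, 0], [0.1557, -0.0056, 0.19, 0], [0.1557, -0.0056, 0.208, 0], [0.1557, -0.0056, 0.212, 0], [0.1557, -0.0056, 0.212, 0], [0.1557, -0.0056, 0.212, 0]]
  ]
}}

```text
time_s: 7.62
eef_pos: [592.2, 52.3, 94.3]
orientation: [0.725, -0.689, 0.0, -0.001]
wrist_force: [-0.4, -1.0, -3.0]
finger_gap: 0.483
finger_force: 61.3
```

Run:
```python
from h import *
import pickle
st=telemetry.read_state(); print(st["eef_pos"],st["wrist_force"],R.from_quat(st["orientation"]).as_matrix().round(3))
im,de,C=grab("wrist","w3"); pickle.dump(C,open("w3.pkl","wb"))
im2,de2,C2=grab("scene","s3")
c=cv2.resize(im2[200:360,240:440],(600,480),interpolation=cv2.INTER_CUBIC); cv2.imwrite("pics/s3c.png",c[:,:,::-1])
```

```text
[592.16263731  52.3343891   94.32620047] [-0.43274231 -0.99118295 -2.95077341] [[ 0.051 -0.999  0.002]
 [-0.999 -0.051  0.001]
 [-0.    -0.002 -1.   ]]
```

View pics/s3c.png

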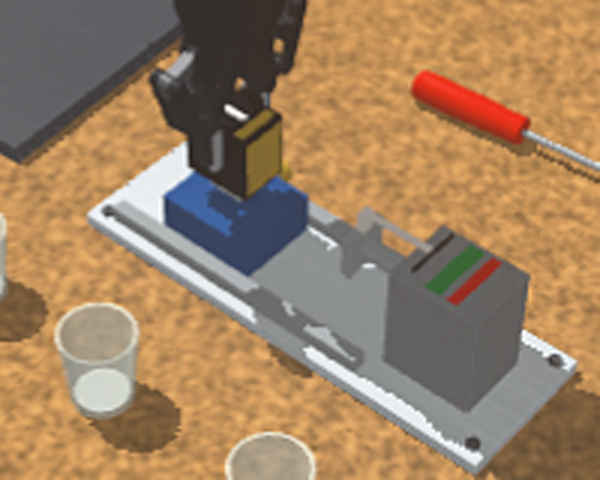

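View pics/w3.png

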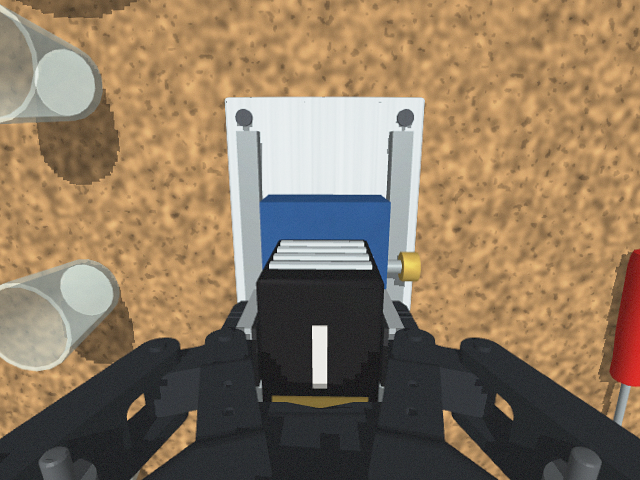

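The scene crop shows the module over the carriage with its brass face towards the stop. The wrist view shows the carriage's back edge at v≈203 and its sides at u≈260 and 389, and the module between u=258 and 384.

Run:
```python
from h import *
import pickle
im=cv2.imread("pics/w3.png")[:,:,::-1]; C=pickle.load(open("w3.pkl","rb")); de=np.load("w3_d.npy"); st=telemetry.read_state()
hsv=cv2.cvtColor(im,cv2.COLOR_RGB2HSV)
b=(hsv[...,0]>100)&(hsv[...,0]<125)&(hsv[...,1]>130)&(hsv[...,2]>20)
Rt=R.from_quat(st["orientation"]).as_matrix(); tcp=np.array(st["eef_pos"])
P=cloud(C,de); print("z",np.median(P[...,2][205:235,270:380]))
print("V",[hsv[v,320,2] for v in range(190,212)])
for v in range(208,240,8):
    us=np.where(b[v])[0]; w=(onplane(C,[[us.min()-.5,v],[us.max()+.5,v]],48)-tcp)@Rt
    print(v,us.min(),us.max(),w[:,1].round(2),w[:,1].mean().round(2))
for u in range(275,380,25):
    vs=[v for v in range(190,225) if b[v,u] and hsv[v,u,2]>0.5*(float(hsv[215,u,2])+float(hsv[198,u,2]))]
    for v0 in [min(vs)-.5]:
        w=(onplane(C,[[u,v0]],48)-tcp)@Rt; print("back edge",u,v0,w.round(2), onplane(C,[[u,v0]],48).round(1))
T=(P-tcp)@Rt; m=(abs(T[...,0])<40)&(abs(T[...,1])<26)&(abs(T[...,2]+35.8)<2.5)
for v in range(290,310,6):
    us=np.where(m[v])[0]; print("mod",v,T[v,us.min(),1].round(2),T[v,us.max(),1].round(2))
print(T[m][:,0].max(),np.median(T[m][:,2]))
```

```text
z 48.25457052952535
V [np.uint8(235), np.uint8(234), np.uint8(235), np.uint8(232), np.uint8(173), np.uint8(113), np.uint8(117), np.uint8(114), np.uint8(112), np.uint8(113), np.uint8(114), np.uint8(120), np.uint8(139), np.uint8(153), np.uint8(151), np.uint8(149), np.uint8(150), np.uint8(156), np.uint8(153), np.uint8(151), np.uint8(150), np.uint8(149)]
208 260 389 [-34.27  35.32] 0.52
216 261 389 [-33.92  35.53] 0.8
224 261 388 [-34.12  35.21] 0.55
232 261 388 [-34.31  35.43] 0.56
back edge 275 201.5 [[ 39.79 -25.85  46.12]] [[619.9  14.   48. ]]
back edge 300 201.5 [[ 39.76 -12.53  46.1 ]] [[606.6  13.3  48. ]]
back edge 325 201.5 [[39.75  0.77 46.08]] [[593.3  12.7  48. ]]
back edge 350 201.5 [[39.75 14.08 46.07]] [[580.  12.  48.]]
back edge 375 201.5 [[39.76 27.4  46.05]] [[566.7  11.3  48. ]]
mod 290 -23.13 18.59
mod 296 -23.27 18.89
mod 302 -22.78 18.23
mod 308 -22.83 18.22
27.250313313740318 -36.02604149143361
```

Request:
{"method": "play_rows", "body": {
  "plan": [
    [[0.001, 0.002, 0, 0], [0.001, 0.002, 0.005, 0], [0.001, 0.002, 0.01, 0], [0.001, 0.002, 0.015, 0], [0.001, 0.002, 0.02, 0], [0.001, 0.002, 0.0235, 0], [0.001, 0.002, 0.0235, 0], [0.001, 0.002, 0.0235, 0]]
  ]
}}

```text
time_s: 8.72
eef_pos: [590.5, 51.5, 79.3]
orientation: [0.725, -0.689, 0.0, -0.0]
wrist_force: [0.3, 0.4, -3.4]
finger_gap: 0.485
finger_force: 61.3
```

Request:
{"method": "play_rows", "body": {
  "plan": [
    [[0, 0, 0.003, 0], [0, 0, 0.006, 0], [0, 0, 0.009, 0], [0, 0, 0.012, 0], [0, 0, 0.015, 0], [0, 0, 0.015, 0]]
  ]
}}

```text
time_s: 9.48
eef_pos: [590.3, 51.5, 70.0]
orientation: [0.725, -0.689, -0.0, 0.0]
wrist_force: [0.2, -0.2, -3.8]
finger_gap: 0.485
finger_force: 61.3
```

Request:
{"method": "play_rows", "body": {
  "plan": [
    [[0, 0, 0.002, 0], [0, 0, 0.004, 0], [0, 0, 0.005, 0], [0, 0, 0.006, 0], [0, 0, 0.006, 0], [0, 0, 0.006, 0]]
  ]
}}

```text
time_s: 10.22
eef_pos: [590.5, 51.5, 67.8]
orientation: [0.725, -0.689, 0.0, -0.0]
wrist_force: [-4.6, 0.6, 8.3]
finger_gap: 0.483
finger_force: 62.1
```

Request:
{"method": "play_rows", "body": {
  "plan": [
    [[0, 0, 0.001, 0], [0, 0, 0.002, 0], [0, 0, 0.002, 0], [0, 0, 0.002, 0]]
  ]
}}

```text
time_s: 10.72
eef_pos: [590.5, 51.5, 67.7]
orientation: [0.725, -0.688, 0.0, -0.0]
wrist_force: [-8.9, 0.1, 16.7]
finger_gap: 0.486
finger_force: 62.8
```

Run:
```python
from h import *
import pickle
im,de,C=grab("wrist","w4"); st=telemetry.read_state(); print(st["eef_pos"],st["wrist_force"])
Rt=R.from_quat(st["orientation"]).as_matrix(); P=cloud(C,de); T=(P-np.array(st["eef_pos"]))@Rt
m=(abs(T[...,0]-5)<18)&(abs(T[...,1])<17)&(abs(T[...,2]+36)<3); q=P[m]
A=np.c_[T[m][:,:2],np.ones(m.sum())]; print("mod top",np.median(q[:,2]),np.linalg.lstsq(A,q[:,2],rcond=None)[0])
hsv=cv2.cvtColor(im,cv2.COLOR_RGB2HSV); b=(hsv[...,0]>100)&(hsv[...,0]<125)&(hsv[...,1]>130)&(abs(P[...,2]-48)<5)
print("carr",np.median(P[b][:,2]),b.sum(),T[b].min(0),T[b].max(0), np.linalg.lstsq(np.c_[T[b][:,:2],np.ones(b.sum())],P[b][:,2],rcond=None)[0])
```

```text
[590.46610136  51.50387394  67.71082739] [-8.88517863  1.70496756 17.54215197]
mod top 103.68940689766525 [-6.09193212e-03  2.15281267e-02  1.03732212e+02]
carr 48.2244148695339 6190 [ -4.84011465 -35.87048259  14.7421367 ] [39.42360286 34.05412089 24.67415308] [-1.53496309e-02 -4.24170891e-05  4.86135750e+01]
```

Run:
```python
from h import *
import pickle
u=np.array([-np.sin(.0513),np.cos(.0513),0])
o=np.array([590.5,51.5,0])
for n in ["top","scene"]:
    C=pickle.load(open(n+"0.pkl","rb")) ; P=cloud(C,np.load(n+"0_d.npy")).reshape(-1,3)
    s=(P-o)@u; l=(P-o)@np.array([u[1],-u[0],0])
    m=(abs(l)<25)&(s>60)&(s<190)&(P[:,2]>30)&(P[:,2]<96)
    print(n,m.sum(),np.histogram(s[m],bins=np.arange(60,195,5)))
C=pickle.load(open("top0.pkl","rb")); print(proj(C,[o+u*s+[0,0,85] for s in (100,110,120,130)]))
im=cv2.imread("pics/top0.png"); cv2.imwrite("pics/stop0.png",cv2.resize(im[215:285,185:345],(800,350),interpolation=cv2.INTER_CUBIC))
```

```text
top 281 (array([ 0,  0,  0,  0,  0,  0,  0,  0,  0,  0, 51, 34, 13, 12, 12, 11, 13,
       13, 11, 13, 92,  1,  3,  0,  2,  0]), array([ 60,  65,  70,  75,  80,  85,  90,  95, 100, 105, 110, 115, 120,
       125, 130, 135, 140, 145, 150, 155, 160, 165, 170, 175, 180, 185,
       190]))
scene 239 (array([ 0,  0,  0,  0,  0,  0,  0,  0,  0,  0,  9, 53, 87, 19, 16, 19, 16,
       15,  3,  0,  1,  0,  0,  0,  1,  0]), array([ 60,  65,  70,  75,  80,  85,  90,  95, 100, 105, 110, 115, 120,
       125, 130, 135, 140, 145, 150, 155, 160, 165, 170, 175, 180, 185,
       190]))
[[263.1912249  241.34840351]
 [258.41870166 241.59375674]
 [253.64790297 241.83906154]
 [248.87891522 242.08431347]]
```

View pics/stop0.png

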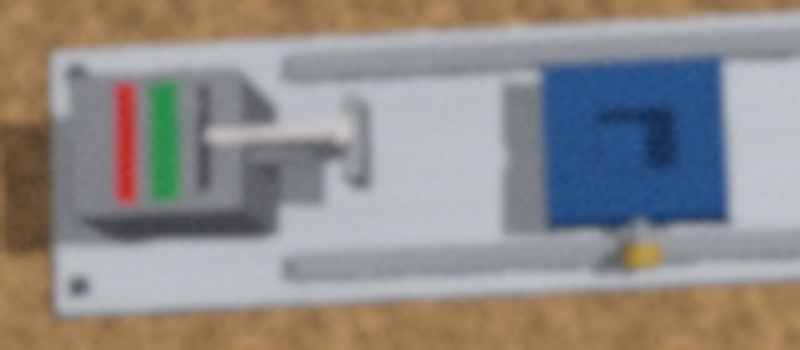

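The enlarged view shows the stop's pad at crop x≈360, with the pointer bar before the green zone (untouched). Contact is expected after about 84 mm of travel.

Request:
{"method": "play_rows", "body": {
  "plan": [
    [[0, 0, -0.001, 0], [-0.005, 0, -0.001, 0], [-0.015, 0, -0.001, 0], [-0.03, 0, -0.001, 0], [-0.045, 0, -0.001, 0], [-0.06, 0, -0.001, 0], [-0.075, 0, -0.001, 0], [-0.09, 0, -0.001, 0], [-0.105, 0, -0.001, 0], [-0.115, 0, -0.001, 0], [-0.12, 0, -0.001, 0], [-0.12, 0, -0.001, 0], [-0.12, 0, -0.001, 0]]
  ]
}}

```text
time_s: 12.4
eef_pos: [586.8, 123.7, 67.8]
orientation: [0.725, -0.689, 0.0, -0.0]
wrist_force: [-6.9, -0.1, 12.6]
finger_gap: 0.483
finger_force: 62.4
```

Request:
{"method": "play_rows", "body": {
  "plan": [
    [[-0.004, 0, 0, 0], [-0.008, 0, 0, 0], [-0.012, 0, 0, 0], [-0.016, 0, 0, 0], [-0.02, 0, 0, 0], [-0.024, 0, 0, 0], [-0.024, 0, 0, 0], [-0.024, 0, 0, 0]]
  ]
}}

```text
time_s: 13.4
eef_pos: [586.1, 137.7, 67.8]
orientation: [0.725, -0.689, 0.0, -0.0]
wrist_force: [-6.9, -0.8, 12.7]
finger_gap: 0.482
finger_force: 62.4
```

Request:
{"method": "play_rows", "body": {
  "plan": [
    [[-0.0033, 0, 0, 0], [-0.0067, 0, 0, 0], [-0.01, 0, 0, 0], [-0.01, 0, 0, 0], [-0.01, 0, 0, 0]]
  ]
}}

```text
time_s: 14.02
eef_pos: [585.8, 143.1, 67.8]
orientation: [0.725, -0.689, 0.001, 0.0]
wrist_force: [-5.0, -4.2, 11.9]
finger_gap: 0.484
finger_force: 62.4
```

Request:
{"method": "play_rows", "body": {
  "plan": [
    [[-0.003, 0, 0, 0], [-0.006, 0, 0, 0], [-0.009, 0, 0, 0], [-0.012, 0, 0, 0], [-0.012, 0, 0, 0], [-0.012, 0, 0, 0]]
  ]
}}

```text
time_s: 14.78
eef_pos: [585.5, 149.6, 67.8]
orientation: [0.725, -0.689, 0.001, 0.0]
wrist_force: [-4.0, -6.7, 12.8]
finger_gap: 0.485
finger_force: 62.3
```

Run:
```python
from h import *
st=telemetry.read_state(); print(st["eef_pos"],st["wrist_force"])
im,de,C=grab("top","t5"); im2,_,_=grab("scene","s5")
a=cv2.resize(im[215:285,185:345],(800,350),interpolation=cv2.INTER_CUBIC); b=cv2.resize(im2[250:350,330:450],(300,250),interpolation=cv2.INTER_CUBIC)
o=np.zeros((600,800,3),np.uint8); o[:350]=a; o[350:,:300]=b; cv2.imwrite("pics/s5c.png",o[:,:,::-1])
```

```text
[585.45111766 149.56003057  67.78425085] [-3.95725656 -6.68281507 12.81218413]
```

View pics/s5c.png

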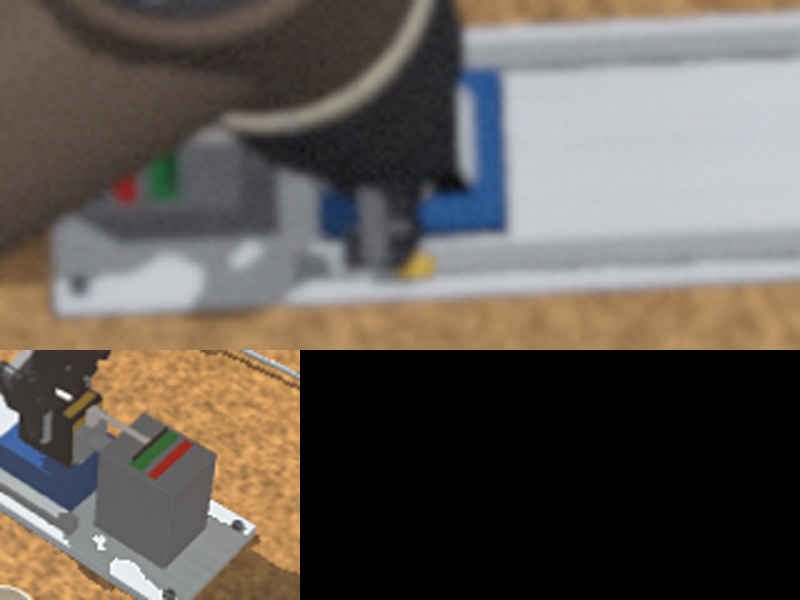

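The pointer bar sits at the near edge of the green zone, about 12 mm pressed. A further 5 mm or so will reach the middle.

Request:
{"method": "play_rows", "body": {
  "plan": [
    [[-0.003, 0, 0, 0], [-0.006, 0, 0, 0], [-0.009, 0, 0, 0], [-0.009, 0, 0, 0], [-0.009, 0, 0, 0], [-0.009, 0, 0, 0]]
  ]
}}

```text
time_s: 15.62
eef_pos: [585.2, 154.4, 67.8]
orientation: [0.725, -0.689, 0.001, 0.001]
wrist_force: [-3.0, -9.0, 12.4]
finger_gap: 0.484
finger_force: 62.3
```

Run:
```python
from h import *
st=telemetry.read_state(); print(st["eef_pos"],st["wrist_force"])
im,de,C=grab("wrist","w6"); im2,_,_=grab("scene","s6")
o=np.zeros((600,800,3),np.uint8); o[:480,:576]=cv2.resize(im2[250:350,330:450],(576,480),interpolation=cv2.INTER_CUBIC); cv2.imwrite("pics/s6c.png",o[:,:,::-1])
Rt=R.from_quat(st["orientation"]).as_matrix(); P=cloud(C,de); T=(P-np.array(st["eef_pos"]))@Rt
m=(abs(T[...,0]-5)<18)&(abs(T[...,1])<17)&(abs(T[...,2]+36)<3)
hsv=cv2.cvtColor(im,cv2.COLOR_RGB2HSV); b=(hsv[...,0]>100)&(hsv[...,0]<125)&(hsv[...,1]>130)&(abs(P[...,2]-48)<5)
print(np.median(P[m][:,2]),np.median(P[b][:,2]),T[m][:,0].max(),T[b][:,0].max(),np.linalg.lstsq(np.c_[T[m][:,:2],np.ones(m.sum())],P[m][:,2],rcond=None)[0])
```

```text
[585.21062449 154.43667519  67.79662325] [-3.02375476 -8.97401821 12.40530285]
103.79300293784208 48.258367732036916 22.99888599796426 39.53495577395574 [-4.47503580e-03  2.18895744e-02  1.03814149e+02]
```

View pics/s6c.png

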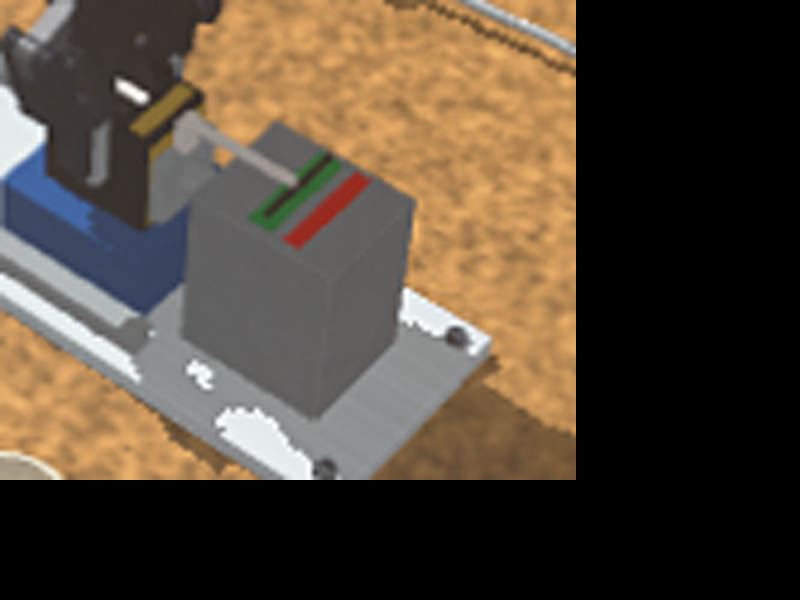

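The black bar stands in the middle of the green zone, at about (300,185) in the crop. The module is still home, its top 55.5 mm above the carriage. I'll hold for over 3 s.

Request:
{"method": "play_rows", "body": {
  "plan": [
    [[0, 0, 0, 0], [0, 0, 0, 0], [0, 0, 0, 0], [0, 0, 0, 0], [0, 0, 0, 0], [0, 0, 0, 0], [0, 0, 0, 0], [0, 0, 0, 0], [0, 0, 0, 0], [0, 0, 0, 0], [0, 0, 0, 0], [0, 0, 0, 0], [0, 0, 0, 0], [0, 0, 0, 0], [0, 0, 0, 0], [0, 0, 0, 0], [0, 0, 0, 0], [0, 0, 0, 0], [0, 0, 0, 0], [0, 0, 0, 0]]
  ]
}}

```text
time_s: 18.23
eef_pos: [585.2, 154.4, 67.8]
orientation: [0.725, -0.689, 0.001, 0.001]
wrist_force: [-3.1, -9.7, 13.2]
finger_gap: 0.482
finger_force: 62.3
```

Request:
{"method": "play_rows", "body": {
  "plan": [
    [[0, 0, 0, 0], [0, 0, 0, 0], [0, 0, 0, 0], [0, 0, 0, 0], [0, 0, 0, 0], [0, 0, 0, 0], [0, 0, 0, 0], [0, 0, 0, 0], [0, 0, 0, 0], [0, 0, 0, 0], [0, 0, 0, 0], [0, 0, 0, 0]]
  ]
}}

```text
time_s: 19.73
eef_pos: [585.2, 154.4, 67.8]
orientation: [0.725, -0.689, 0.001, 0.001]
wrist_force: [-3.8, -10.4, 12.3]
finger_gap: 0.485
finger_force: 62.3
```

```bash
python3 -c "
from rig import bot,telemetry
s=telemetry.read_state(); print(s['eef_pos'],s['wrist_force'],s['time_s'])
print(bot.finish_job())"
```

```text
[585.16337621 154.41676122  67.75526191] [ -3.76775713 -10.35287358  12.29076999] 19.725
the job is handed in; nothing more can be done
None
```

The module is plugged home and held pressed against the stop with the pointer mid-green; I kept it steady there for about 4 s and handed the job in at 19.7 s, with no verdict returned.

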